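# Stand the press punch in the length gauge and press it to its stop

## Task

Take the long punch with the wide flat head out of the leaning rack, stand it upright, head up, all the way down in the bore of the length gauge so that it rests on the spring anvil, and let go of it. Then press its head gently straight down against the spring until you feel it come up firmly against the hidden stop, hold it there for a moment without forcing it, and let it spring back up. Leave the punch standing in the gauge, the other two rods in the rack and everything else on the bench where it is.

Things in the scene. Friction and masses are not known exactly. Their poses are not given: they have to be found in the camera images.
- punch: Bright steel rod 142 mm long, about 0.24 kg. Origin: centre of the tip end; z along it to the head. From the tip: 14 mm diameter to z = 12, cone to 17, barrel 20 mm diameter to 112, neck 14 mm, then the flat cylindrical head, 26 mm diameter, z = 126 to 142. Starts tip down in one of the rack's troughs, leaning 35 degrees, head towards the robot; its upper 45 mm stands clear.
- punch_head (a point): centre of the flat top of the punch's head, 142 mm from the tip; axes as the punch.
- rack: Fixed steel rack, base 170 x 200 mm, origin under its centre. Three V troughs at y = -62, 0, 62 mm lean 35 degrees (0.61 rad) from vertical, tops towards its -x. Rods stand on their tips at x = 40, z = 30 mm and lie on the trough from 28 to 96 mm along their length; draw them out along their own axis or lift them off on the +x side.
- pin: plain steel rod without a head, 150 mm long, 20 mm diameter, in another trough: stays there. Origin at its lower end, z along it.
- short_punch: shorter steel punch, 118 mm long, 20 mm barrel, with a 24 mm head that ends in a cone, in the remaining trough: stays there. Origin at its lower end, z along it.
- gauge: Fixed length gauge: white base 180 x 100 x 15 mm (x from -55 to 125), origin under the bore. On it a steel block 54 x 54 mm, z = 15 to 92, with a vertical bore 21.5 mm in diameter (2 mm chamfer). A dial, 52 mm across, top at z = 90, stands 95 mm from the bore at its +x. More than 35 N between punch and gauge overloads it.
- gauge_bore (a point): centre of the bore's mouth, on the top of the block, 92 mm above the gauge's underside; z up. The anvil's top lies 54 mm below it at rest, so the head of a seated punch stands 88 mm above it.
- anvil (a joint): travel of the spring anvil in the bore, m: 0 at rest (up), growing downwards. The spring starts to give at 4.5 N and pushes with at most 10.5 N. The hard stop is adjustable: it may lie anywhere from 6 to 16 mm down and cannot be seen; on it the force rises steeply. Firm on the stop means a steady push of about 14 to 25 N on the head, not a mere touch.
- caliper: digital caliper lying flat, 150 mm long, bystander.
- pen: black pen lying flat, 135 mm long, bystander.
- jar: amber jar, 56 mm across, 70 mm high, bystander.
- flask: white bottle, 50 mm across, 100 mm high, bystander.

How it is judged:
By the outcome, as a careful person would: the job done as asked, in the order asked, and still so for the second after the job is handed in, with the robot touching nothing.
It also fails if it takes over 67 s, if anything falls off the work surface, if the arm or the gripper's body presses on something with over 40 N, if the wrist force passes 120 N, or if a joint passes its speed limit or range.

## Robot

A 6-joint arm with a two-finger parallel gripper is mounted at the origin on the work surface. World frame = base frame: x ahead of the robot, y to its left, z up, the work surface at z = 0. Lengths are in m, angles in rad, forces in N, time in s.
With the tool pointing down it reaches from about 0.25 to 0.725 m from the base axis. Payload 4 kg.
Tool frame: the origin (TCP) lies on the centre line of the jaws, within the pads' length; the fingertips stand 14 mm ahead of it and the grasp point (between the pads) lies 5 mm behind it; z points along the fingers, x is the direction in which the jaws open and shut, and the axes are right-handed (so a half turn about z gives the same grasp; the last joint's range is limited). The gripper opens to 85 mm and grips with 20 to 120 N. Pads are 22 mm wide; open, the fingers measure 114 mm over their backs; the gripper's body (76 mm by 85 mm) begins 54 mm behind the grasp point. The pads swing forward as they close: fully open they stand 13 mm farther back than shut.
Start: joints at [1.203, 0.241, 0.005, 1.335, 0, 1.571], TCP at [0.18, 0.467, 0.245] pointing down, gripper open.
Joint ranges: [-2.72, 2.72], [-1.05, 1.87], [-1.09, 1.28], [-1.99, 2.15], [-1.42, 1.44], [-3.14, 3.14]. Speed limits (rad/s): [2.79, 2.79, 3.14, 3.14, 3.14, 3.14].

## Interface

Orientations are given as a unit quaternion [x, y, z, w].
In Python, from workcell import bot gives the robot as it stands.
- The arm moves only by the tool play_rows, never from a script. Its argument "motion" is a list of rows, each an object with "fingers": the closure, from -1 (fully open) to 1 (shut), so that 0 is half open; "translation": the shift along the tool's x, y, z in cm, a list of three; "roll": the turn about the tool's z in degrees. A call has 1 to 20 rows; each row is the pose to reach, as a shift and turn from the pose commanded when the call began, along the tool's axes at that moment; what a row does not reach only later rows make up. A row lasts 1/12 s, in which the tool goes at most 41.7 mm and 7.16 degrees, less where a joint would pass 70% of its speed; a pose out of reach is approached as far as the arm can. A call with a gripper value outside its range is refused whole. The fingers move at their own pace and stop on an object; the grip force is fixed at half the most. Time passes only in rows, so rows that repeat a pose let the fingers close. It gives the time, the measured TCP pose, the force and the opening at its end, in the units of the state.
- bot.get_obs(): the state, without advancing time (a new reading comes with each control period).
- bot.camera(name): name is "side" or "top"; returns a dict with "pixels" (480x640x3 uint8, red, green, blue), "intrinsics" (3x3 intrinsics, pixels), "world_to_cam" (4x4, takes a point from world to camera coordinates). Camera axes: x right, y down, z forward; pixel columns grow to the right and rows downward; lengths in m; the calibration is good to about 2 mm. A picture is of the moment at which its call begins. There is no depth.
- bot.job_done(): hands the job in, once; it reports no verdict.
The state is a dict: "clock": time; "joint_pos": joint angles; "joint_vel": joint speeds; "tau": joint torques, N m; "eef_pos": TCP position; "tool_rot": TCP orientation; "ft_force": force on the tool from outside, world axes, zero at the start; "ft_torque": the same for the moment, N m; "grip_width": finger opening in m.
Only numpy, scipy, OpenCV 4.12 (cv2) and the standard library are available. Lean on these libraries where they do the work, as an engineer would, in place of code of your own. Each camera call takes 0.05 s, during which the arm holds its last target. There are 200 camera calls.

## Working session

There is one attempt and no reset: what is moved stays moved. The work goes in short steps, Python scripts to look and compute and a tool call to move; the robot and the scene stay as the last step left them, time stands still between calls to the robot, and variables do not carry over. Pictures are saved under pics/ and viewed, about 8 in all and at most 12, crops included, and the job is handed in when it is done.

Besides the shell and the picture viewer there is one more tool, called as name(argument=value, ...) on one line, values as JSON. play_rows: Moves the arm, as the interface text tells. Its arguments: {"type":"object","properties":{"motion":{"type":"array","items":{"type":"object","properties":{"fingers":{"type":"number"},"translation":{"type":"array","items":{"type":"number"}},"roll":{"type":"number"}}}}},"required":["motion"]}

```bash
mkdir -p pics; ls; python3 - <<'E'
from workcell import bot
import cv2,numpy as np
np.set_printoptions(precision=4,suppress=True)
for n in("side","top"):
    c=bot.camera(n); cv2.imwrite(f"pics/{n}0.png",c["pixels"][...,::-1]); np.savez(f"{n}.npz",K=c["intrinsics"],T=c["world_to_cam"]);T=np.array(c["world_to_cam"])
    print(n,np.array(c["intrinsics"]),T,-T[:3,:3].T@T[:3,3])
print(bot.get_obs())
E
```

```text
pics
side [[575.4425   0.     321.7911]
 [  0.     575.4425 243.5088]
 [  0.       0.       1.    ]] [[ 0.9654 -0.2601 -0.0195 -0.5419]
 [-0.1836 -0.6247 -0.759   0.1877]
 [ 0.1852  0.7363 -0.6508  1.0506]
 [ 0.      0.      0.      1.    ]] [ 0.363  -0.7973  0.8157]
top [[555.5665   0.     326.1712]
 [  0.     555.5665 244.0505]
 [  0.       0.       1.    ]] [[-0.0223 -0.9997 -0.0104  0.0167]
 [-0.9823  0.0238 -0.1858  0.5664]
 [ 0.186   0.0061 -0.9825  1.0288]
 [ 0.      0.      0.      1.    ]] [ 0.3654 -0.0031  1.1162]
{'clock': 0.1, 'joint_pos': array([ 1.203 ,  0.2413,  0.0039,  1.3352, -0.    ,  1.5708]), 'joint_vel': array([ 0.0013, -0.0023,  0.003 , -0.0015,  0.0009, -0.0006]), 'tau': array([ -0.0006, -37.3138,  25.301 ,   0.0109,  -0.    ,  -0.    ]), 'eef_pos': array([0.1796, 0.4661, 0.2445]), 'tool_rot': array([ 0.8245,  0.5659, -0.0007,  0.0005]), 'ft_force': array([ 0.4841, -0.4194, -1.0983]), 'ft_torque': array([ 0.0154,  0.0268, -0.0224]), 'grip_width': 0.08524027451088118}
```

View pics/side0.png

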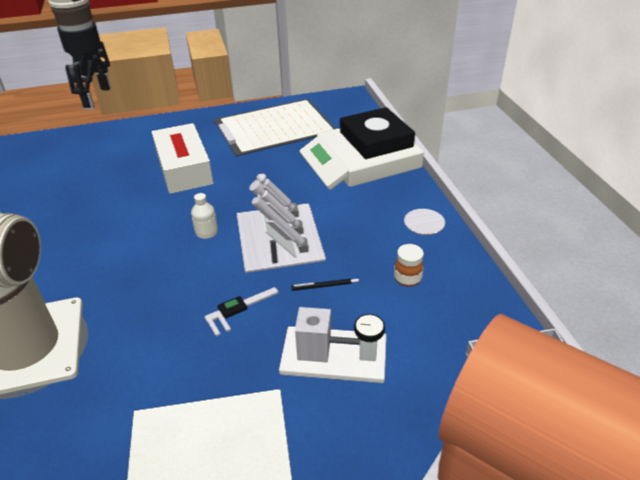

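View pics/top0.png

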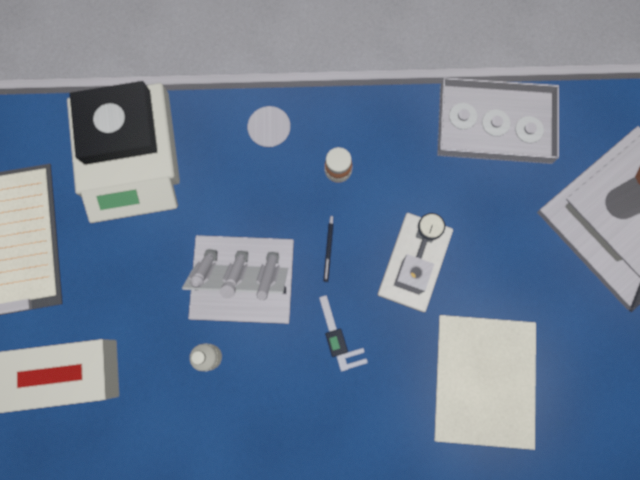

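The top view shows the rack at (185-295, 235-322) with three rods. The gauge's bore block is at (414,272) and its dial at (431,227). I'll enlarge both.

```bash
python3 - <<'E'
import cv2,numpy as np
t=cv2.imread("pics/top0.png");s=cv2.imread("pics/side0.png")
def cr(i,x,y,w,h,k): return cv2.resize(i[y:y+h,x:x+w],(w*k,h*k),interpolation=cv2.INTER_CUBIC)
a=cr(t,180,235,100,75,4);a2=cr(t,230,235,70,75,4)
b=cr(s,235,165,100,75,4);g=cr(t,370,205,100,75,4);h=cr(s,285,295,100,75,4)
im=np.vstack([np.hstack([cr(t,182,235,100,75,4),b]),np.hstack([g,h])])
cv2.imwrite("pics/crop1.png",im)
E
```

```text
(no output)
```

View pics/crop1.png

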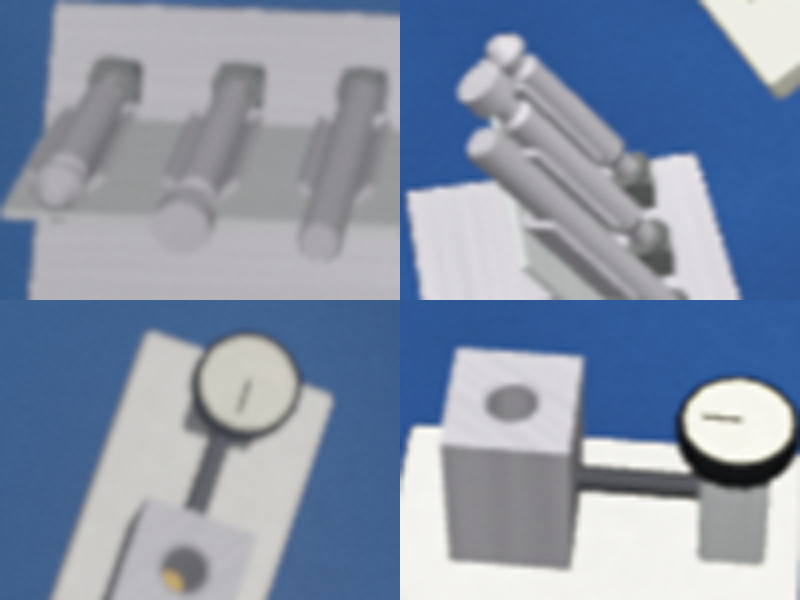

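The middle rod is the punch: it has the wide flat head, at about (228,290) in top and (254,187) in side. The one at left has a conical head, so it's the short punch, and the one at right is the plain pin. Next I'll triangulate.

```bash
cat > h.py <<'E'
import numpy as np, cv2
C={n:np.load(f"{n}.npz") for n in("side","top")}
def tri(pt,ps):
    P=[C[n]["K"]@C[n]["T"][:3] for n in("top","side")]
    X=cv2.triangulatePoints(P[0],P[1],np.array(pt,float).reshape(2,1),np.array(ps,float).reshape(2,1)); X=(X[:3]/X[3]).ravel()
    e=[(lambda q:q[:2]/q[2]-p)(M@np.r_[X,1]) for M,p in zip(P,(np.array(pt),np.array(ps)))]
    return X,np.round(np.abs(e).max(),2)
def plane(n,p,z):
    K,T=C[n]["K"],C[n]["T"]; d=T[:3,:3].T@np.linalg.inv(K)@np.r_[p,1]; o=-T[:3,:3].T@T[:3,3]
    return o+d*(z-o[2])/d[2]
E
python3 - <<'E'
from h import *
np.set_printoptions(precision=4,suppress=True)
print("head",tri((228.2,290.5),(254.5,187.5)))
print("bore",tri((416,272.5),(313,320.7)), plane("top",(416,272.5),.092),plane("side",(313,320.7),.092))
import cv2
t=cv2.imread("pics/top0.png")
for lab,box,z in(("rack",(180,225,125,105),.012),):
    x,y,w,h=box; r=t[y:y+h,x:x+w].astype(int)
    m=((r.max(2)-r.min(2))<40).astype(np.uint8)*255
    m=cv2.morphologyEx(m,cv2.MORPH_OPEN,np.ones((5,5)))
    c=max(cv2.findContours(m,0,2)[0],key=cv2.contourArea)+np.array([x,y])
    R=cv2.minAreaRect(c); print(R); print([plane("top",p,z) for p in cv2.boxPoints(R)])
# rack edges: right & bottom lines, from picture
for p in((195,236.5),(294,238.5),(292,322),(190,319)): print(p,plane("top",p,.012))
print("dial",plane("top",(431.5,227),.09), "pinTop",tri((182+318/4,235+242/4),(235+(480-400)/4,165+148/4)))
E
```

```text
head (array([0.4702, 0.1778, 0.1386]), np.float64(0.53))
bore (array([ 0.503 , -0.1628,  0.0885]), np.float64(0.56)) [ 0.5015 -0.1622  0.092 ] [ 0.5033 -0.1658  0.092 ]
((237.5103759765625, 278.7613220214844), (108.3758773803711, 84.96321105957031), 2.4895527362823486)
[array([0.4308, 0.2931, 0.012 ]), array([0.6022, 0.2901, 0.012 ]), array([0.5871, 0.0698, 0.012 ]), array([0.4167, 0.079 , 0.012 ])]
(195, 236.5) [0.5965 0.27   0.012 ]
(294, 238.5) [0.5874 0.0687 0.012 ]
(292, 322) [0.4196 0.0746 0.012 ]
(190, 319) [0.4301 0.2763 0.012 ]
dial [ 0.5876 -0.1962  0.09  ] pinTop (array([0.4604, 0.118 , 0.146 ]), np.float64(0.08))
```

play_rows(motion=[{"translation": [-4, 9, 0], "roll": -6, "fingers": 0}, {"translation": [-8, 18, 0], "roll": -12, "fingers": 0}, {"translation": [-16.6, 37.8, 0], "roll": -18.3, "fingers": 0}, {"translation": [-16.6, 37.8, 0], "roll": -18.3, "fingers": 0}, {"translation": [-16.6, 37.8, 0], "roll": -18.3, "fingers": 0}, {"translation": [-16.6, 37.8, 0], "roll": -18.3, "fingers": 0}, {"translation": [-16.6, 37.8, 0], "roll": -18.3, "fingers": 0}, {"translation": [-16.6, 37.8, 0], "roll": -18.3, "fingers": 0}, {"translation": [-16.6, 37.8, 0], "roll": -18.3, "fingers": 0}, {"translation": [-16.6, 37.8, 0], "roll": -18.3, "fingers": 0}, {"translation": [-16.6, 37.8, 0], "roll": -18.3, "fingers": 0}, {"translation": [-16.6, 37.8, 0], "roll": -18.3, "fingers": 0}, {"translation": [-16.6, 37.8, 0], "roll": -18.3, "fingers": 0}, {"translation": [-16.6, 37.8, 0], "roll": -18.3, "fingers": 0}])

```text
clock: 1.27
eef_pos: [0.4718, 0.1765, 0.245]
tool_rot: [0.723, 0.69, -0.0, -0.0]
ft_force: [-0.0, -0.5, 0.6]
grip_width: 0.0427
```

play_rows(motion=[{"translation": [0, 0, 2], "fingers": 0}, {"translation": [0, 0, 4], "fingers": 0}, {"translation": [0, 0, 6], "fingers": 0}, {"translation": [0, 0, 7], "fingers": 0}, {"translation": [0, 0, 7], "fingers": 0}])

```text
schema error: expected keys fingers, translation, roll
```

```bash
cat > look.py <<'E'
import sys,cv2,numpy as np
from workcell import bot
def look(name,boxes,k=4):
    ims=[]
    for n,(x,y,w,h) in boxes:
        i=bot.camera(n)["pixels"][...,::-1]; ims.append(cv2.resize(i[y:y+h,x:x+w],(w*k,h*k),interpolation=cv2.INTER_CUBIC))
    cv2.imwrite(f"pics/{name}.png",np.hstack(ims))
E
python3 -c "
from look import *
look('a1',[('side',(215,130,100,130)),('top',(180,225,100,130))])"
```

```text
(no output)
```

View pics/a1.png

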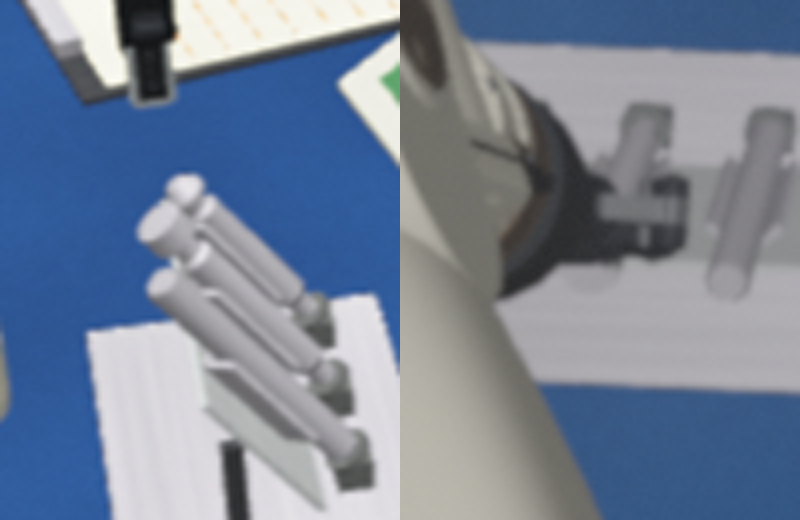

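The move was refused because `roll` is required, so the arm stayed put. The side crop shows the jaws above the punch head, with the finger at about (252,150) and the head at (257,186). I'll descend onto the head.

play_rows(motion=[{"translation": [0, -0.1, 2], "roll": 0, "fingers": 0}, {"translation": [0, -0.1, 4], "roll": 0, "fingers": 0}, {"translation": [0, 0, 6], "roll": 0, "fingers": 0}, {"translation": [0, 0, 8], "roll": 0, "fingers": 0}, {"translation": [-0.1, 0, 9], "roll": 0, "fingers": 0}, {"translation": [-0.1, 0, 10], "roll": 0, "fingers": 0}, {"translation": [-0.1, 0, 10.8], "roll": 0, "fingers": 0}, {"translation": [-0.1, 0, 10.8], "roll": 0, "fingers": 0}, {"translation": [-0.1, 0, 10.8], "roll": 0, "fingers": 0}])

```text
clock: 2.12
eef_pos: [0.4728, 0.175, 0.1376]
tool_rot: [0.724, 0.69, 0.0, 0.0]
ft_force: [1.0, -0.4, 0.7]
grip_width: 0.0425
```

```bash
python3 -c "
from look import *
look('a2',[('side',(215,130,100,130)),('top',(180,225,100,130))])"
```

```text
(no output)
```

View pics/a2.png

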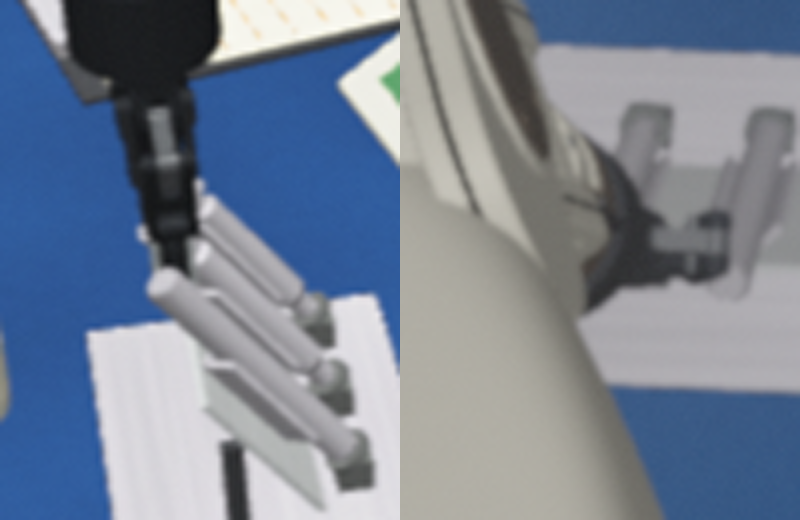

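The near finger covers the punch head, with slivers of head showing on both sides. The pads straddle it, so I'll close.

play_rows(motion=[{"translation": [0, 0, 0.1], "roll": 0, "fingers": 1}, {"translation": [0, 0, 0.1], "roll": 0, "fingers": 1}, {"translation": [0, 0, 0.1], "roll": 0, "fingers": 1}, {"translation": [0, 0, 0.1], "roll": 0, "fingers": 1}, {"translation": [0, 0, 0.1], "roll": 0, "fingers": 1}, {"translation": [0, 0, 0.1], "roll": 0, "fingers": 1}, {"translation": [0, 0, 0.1], "roll": 0, "fingers": 1}, {"translation": [0, 0, 0.1], "roll": 0, "fingers": 1}])

```text
clock: 2.88
eef_pos: [0.4739, 0.1766, 0.1378]
tool_rot: [0.724, 0.69, 0.003, -0.001]
ft_force: [-0.3, 5.7, 4.0]
grip_width: 0.0239
```

play_rows(motion=[{"translation": [0, 0, -0.5], "roll": 0, "fingers": 1}, {"translation": [0, 0, -1], "roll": 0, "fingers": 1}, {"translation": [0, 0, -2], "roll": 0, "fingers": 1}, {"translation": [0, 0, -3], "roll": 0, "fingers": 1}, {"translation": [0, 0, -4], "roll": 0, "fingers": 1}, {"translation": [0, 0, -5], "roll": 0, "fingers": 1}, {"translation": [0, 0, -6.5], "roll": 0, "fingers": 1}, {"translation": [0, 0, -8], "roll": 0, "fingers": 1}, {"translation": [0, 0, -10], "roll": 0, "fingers": 1}, {"translation": [0, 0, -12], "roll": 0, "fingers": 1}, {"translation": [0, 0, -14], "roll": 0, "fingers": 1}, {"translation": [0, 0, -14], "roll": 0, "fingers": 1}, {"translation": [0, 0, -14], "roll": 0, "fingers": 1}])

```text
clock: 3.97
eef_pos: [0.4735, 0.1749, 0.2776]
tool_rot: [0.724, 0.69, 0.001, 0.001]
ft_force: [1.2, -0.4, -2.3]
grip_width: 0.0241
```

```bash
python3 -c "
from look import *
look('a3',[('side',(175,60,140,170)),])"
```

```text
(no output)
```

View pics/a3.png

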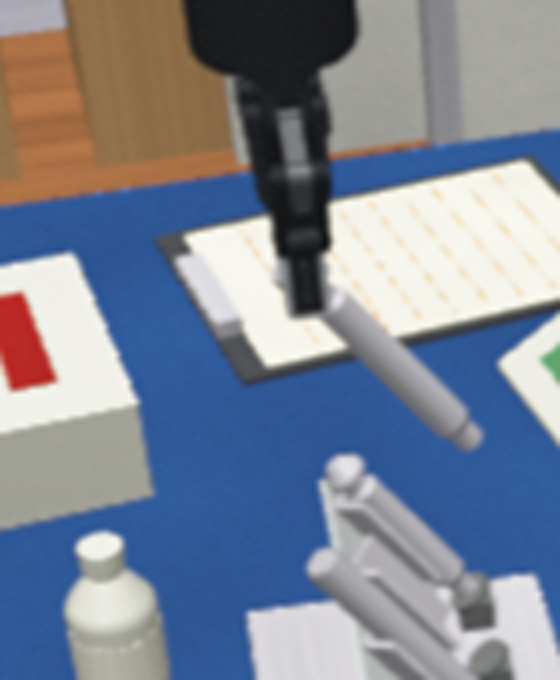

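The punch is held at the head and still leans about 35°, with its tip at about (294,169) in side. The other two rods are still in the rack. I can't tilt the tool, so I'll start the tip in the bore and swing the head upright about it.

play_rows(motion=[{"translation": [-1, 0, 0], "roll": 0, "fingers": 1}, {"translation": [-3, -0.3, 0], "roll": 0, "fingers": 1}, {"translation": [-5.5, -0.5, 0], "roll": 0, "fingers": 1}, {"translation": [-8, -0.8, 0], "roll": 0, "fingers": 1}, {"translation": [-10.5, -1, 0], "roll": 0, "fingers": 1}, {"translation": [-13, -1.3, 0], "roll": 0, "fingers": 1}, {"translation": [-15.5, -1.5, 0], "roll": 0, "fingers": 1}, {"translation": [-18, -1.8, 0], "roll": 0, "fingers": 1}, {"translation": [-20.5, -2, 0], "roll": 0, "fingers": 1}, {"translation": [-23, -2.3, 0], "roll": 0, "fingers": 1}, {"translation": [-25.5, -2.5, 0], "roll": 0, "fingers": 1}, {"translation": [-28, -2.8, 0], "roll": 0, "fingers": 1}, {"translation": [-30, -3, 0], "roll": 0, "fingers": 1}, {"translation": [-32, -3.2, 0.6], "roll": 0, "fingers": 1}, {"translation": [-33.2, -3.3, 1.5], "roll": 0, "fingers": 1}, {"translation": [-33.6, -3.3, 2.5], "roll": 0, "fingers": 1}, {"translation": [-33.6, -3.3, 2.5], "roll": 0, "fingers": 1}, {"translation": [-33.6, -3.3, 2.5], "roll": 0, "fingers": 1}])

```text
clock: 5.52
eef_pos: [0.4223, -0.1588, 0.2498]
tool_rot: [0.724, 0.69, -0.001, -0.002]
ft_force: [0.1, 1.1, -1.9]
grip_width: 0.0241
```

```bash
python3 -c "
from look import *
look('a4',[('side',(240,230,100,130)),('top',(365,215,100,130))])
print(bot.get_obs()['eef_pos'])"
```

```text
[ 0.42345079 -0.15859981  0.25117184]
```

View pics/a4.png

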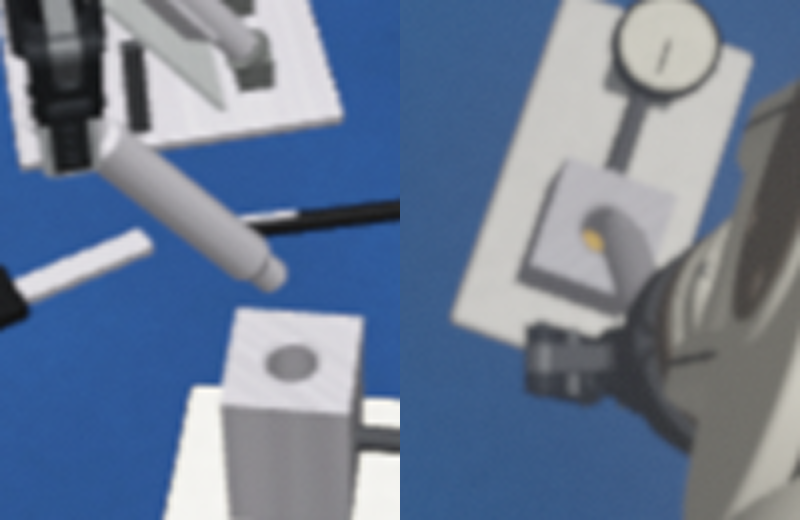

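The tip hovers just behind and above the bore: side tip (308,300) against bore (313,320), top tip (415.5,269).

```bash
python3 - <<'E'
from h import *
np.set_printoptions(precision=4,suppress=True)
print("tip",tri((415.5,269),(308.4,300.3)),"bore",tri((416,272.5),(312.9,320.6)))
b=np.array([.4234,-.1586,.256]);u=np.array([.9988,-.049,0])
L=.134;tip=b+u*L*np.sin(.61)-np.array([0,0,1])*L*np.cos(.61)
for n in("top","side"):
    for q in(tip,b):
        p=C[n]["K"]@(C[n]["T"]@np.r_[q,1])[:3];print(n,q,p[:2]/p[2])
E
```

```text
tip (array([ 0.5009, -0.1553,  0.1318]), np.float64(0.89)) bore (array([ 0.5029, -0.1628,  0.0888]), np.float64(0.52))
top [ 0.5001 -0.1624  0.1462] [420.7267 269.139 ]
top [ 0.4234 -0.1586  0.256 ] [432.1556 308.4575]
side [ 0.5001 -0.1624  0.1462] [309.5298 297.0403]
side [ 0.4234 -0.1586  0.256 ] [255.8394 253.5461]
```

play_rows(motion=[{"translation": [-0.4, 0.2, 0.5], "roll": 0, "fingers": 1}, {"translation": [-0.7, 0.4, 1.5], "roll": 0, "fingers": 1}, {"translation": [-0.7, 0.4, 2.5], "roll": 0, "fingers": 1}, {"translation": [-0.7, 0.4, 3.3], "roll": 0, "fingers": 1}, {"translation": [-0.7, 0.4, 3.5], "roll": 0, "fingers": 1}, {"translation": [-0.7, 0.4, 3.5], "roll": 0, "fingers": 1}, {"translation": [-0.7, 0.4, 3.5], "roll": 0, "fingers": 1}])

```text
clock: 6.2
eef_pos: [0.4273, -0.1664, 0.2163]
tool_rot: [0.724, 0.69, -0.0, -0.0]
ft_force: [-0.0, -0.0, -2.5]
grip_width: 0.0236
```

```bash
python3 -c "
from look import *
look('a5',[('side',(270,270,67,87)),('top',(375,230,67,87))],6)
print(bot.get_obs()['eef_pos'],bot.get_obs()['ft_force'])"
```

```text
[ 0.42759682 -0.16657651  0.21681639] [-0.02075028 -0.17061767 -2.18243967]
```

View pics/a5.png

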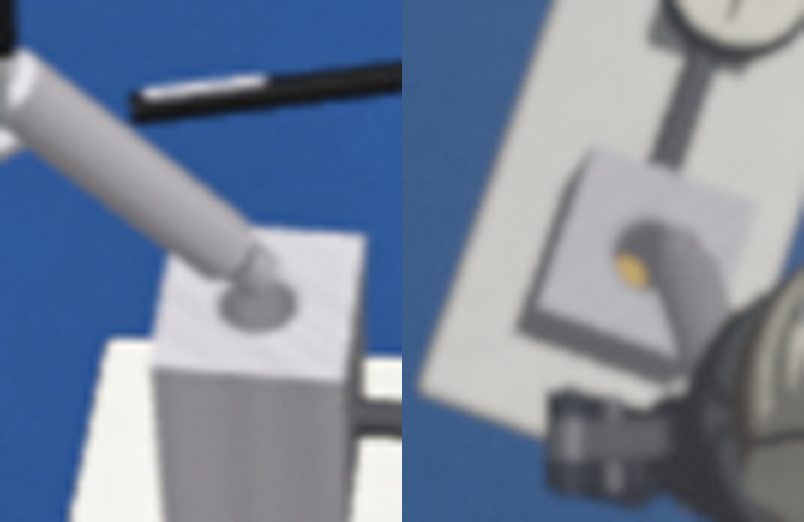

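The side crop shows the tip above the bore rim, about (262,277) against bore centre (258,303). The top crop shows the rod axis passing right of the bore centre at (648,255), so the tip is 6–7 mm too far to -y. My last lateral correction came from mistaking the bore's rim for the tip, so I'll undo it and lower gently.

play_rows(motion=[{"translation": [0.4, 0.1, 0], "roll": 0, "fingers": 1}, {"translation": [0.7, 0.2, 0], "roll": 0, "fingers": 1}, {"translation": [0.7, 0.2, 0.3], "roll": 0, "fingers": 1}, {"translation": [0.7, 0.2, 0.6], "roll": 0, "fingers": 1}, {"translation": [0.7, 0.2, 0.9], "roll": 0, "fingers": 1}, {"translation": [0.7, 0.2, 1.1], "roll": 0, "fingers": 1}, {"translation": [0.7, 0.2, 1.1], "roll": 0, "fingers": 1}, {"translation": [0.7, 0.2, 1.1], "roll": 0, "fingers": 1}])

```text
clock: 6.97
eef_pos: [0.4293, -0.1595, 0.205]
tool_rot: [0.724, 0.69, -0.0, -0.0]
ft_force: [0.4, -0.1, -2.0]
grip_width: 0.0241
```

```bash
python3 -c "
from look import *
look('a6',[('side',(270,270,67,87)),('top',(375,230,67,87))],6)
print(bot.get_obs()['eef_pos'],bot.get_obs()['ft_force'])"
```

```text
[ 0.42957064 -0.15964524  0.205337  ] [-0.27344562 -0.36206611 -2.69303076]
```

View pics/a6.png

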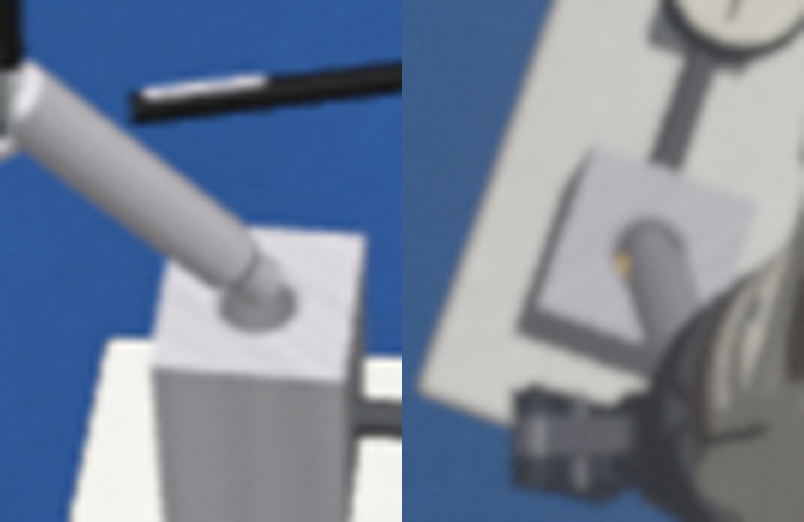

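The tip is now over the bore. In the top crop its end is at about (655,240) against bore centre (648,255), so I'll make a small correction and lower into the mouth.

play_rows(motion=[{"translation": [0.1, -0.1, 0.2], "roll": 0, "fingers": 1}, {"translation": [0.15, -0.1, 0.4], "roll": 0, "fingers": 1}, {"translation": [0.15, -0.1, 0.6], "roll": 0, "fingers": 1}, {"translation": [0.15, -0.1, 0.6], "roll": 0, "fingers": 1}])

```text
clock: 7.4
eef_pos: [0.4283, -0.1579, 0.1988]
tool_rot: [0.724, 0.69, -0.0, -0.0]
ft_force: [0.4, 0.6, -2.9]
grip_width: 0.0235
```

play_rows(motion=[{"translation": [0, 0, 0.15], "roll": 0, "fingers": 1}, {"translation": [0, 0, 0.3], "roll": 0, "fingers": 1}, {"translation": [0, 0, 0.3], "roll": 0, "fingers": 1}])

```text
clock: 7.65
eef_pos: [0.4284, -0.1579, 0.196]
tool_rot: [0.724, 0.69, -0.0, -0.0]
ft_force: [-0.0, -0.8, -2.5]
grip_width: 0.0241
```

play_rows(motion=[{"translation": [0, 0, 0.15], "roll": 0, "fingers": 1}, {"translation": [0, 0, 0.3], "roll": 0, "fingers": 1}, {"translation": [0, 0, 0.3], "roll": 0, "fingers": 1}])

```text
clock: 7.9
eef_pos: [0.4285, -0.158, 0.1932]
tool_rot: [0.724, 0.69, -0.0, -0.0]
ft_force: [0.5, 0.5, -1.1]
grip_width: 0.0239
```

play_rows(motion=[{"translation": [0, 0.2, -0.13], "roll": 0, "fingers": 1}, {"translation": [0, 0.4, -0.25], "roll": 0, "fingers": 1}, {"translation": [0, 0.6, -0.37], "roll": 0, "fingers": 1}, {"translation": [0, 0.8, -0.48], "roll": 0, "fingers": 1}, {"translation": [0, 1.0, -0.58], "roll": 0, "fingers": 1}, {"translation": [0, 1.0, -0.58], "roll": 0, "fingers": 1}])

```text
clock: 8.4
eef_pos: [0.4385, -0.1586, 0.1991]
tool_rot: [0.724, 0.69, -0.001, -0.0]
ft_force: [-1.9, -0.8, -2.6]
grip_width: 0.0239
```

play_rows(motion=[{"translation": [0, 0.25, -0.12], "roll": 0, "fingers": 1}, {"translation": [0, 0.5, -0.25], "roll": 0, "fingers": 1}, {"translation": [0, 0.75, -0.37], "roll": 0, "fingers": 1}, {"translation": [0, 1.0, -0.49], "roll": 0, "fingers": 1}, {"translation": [0, 1.0, -0.49], "roll": 0, "fingers": 1}])

```text
clock: 8.82
eef_pos: [0.4492, -0.159, 0.2043]
tool_rot: [0.724, 0.69, 0.0, 0.0]
ft_force: [-3.2, 0.3, -2.5]
grip_width: 0.024
```

play_rows(motion=[{"translation": [0, 0.3, -0.11], "roll": 0, "fingers": 1}, {"translation": [0, 0.6, -0.22], "roll": 0, "fingers": 1}, {"translation": [0, 0.9, -0.33], "roll": 0, "fingers": 1}, {"translation": [0, 1.2, -0.43], "roll": 0, "fingers": 1}, {"translation": [0, 1.6, -0.56], "roll": 0, "fingers": 1}, {"translation": [0, 2.0, -0.68], "roll": 0, "fingers": 1}, {"translation": [0, 2.5, -0.82], "roll": 0, "fingers": 1}, {"translation": [0, 2.5, -0.82], "roll": 0, "fingers": 1}])

```text
clock: 9.48
eef_pos: [0.4749, -0.1603, 0.2124]
tool_rot: [0.724, 0.69, 0.0, 0.001]
ft_force: [-3.2, -0.7, -2.2]
grip_width: 0.0236
```

play_rows(motion=[{"translation": [0, 0.4, -0.08], "roll": 0, "fingers": 1}, {"translation": [0, 0.8, -0.15], "roll": 0, "fingers": 1}, {"translation": [0, 1.2, -0.22], "roll": 0, "fingers": 1}, {"translation": [0, 1.6, -0.27], "roll": 0, "fingers": 1}, {"translation": [0, 2.0, -0.31], "roll": 0, "fingers": 1}, {"translation": [0, 2.4, -0.33], "roll": 0, "fingers": 1}, {"translation": [0, 2.8, -0.34], "roll": 0, "fingers": 1}, {"translation": [0, 2.8, -0.34], "roll": 0, "fingers": 1}])

```text
clock: 10.15
eef_pos: [0.5024, -0.1616, 0.2155]
tool_rot: [0.724, 0.69, 0.0, 0.0]
ft_force: [-3.4, 0.2, -1.2]
grip_width: 0.0242
```

```bash
python3 -c "
from look import *
look('a7',[('side',(265,215,80,130)),('top',(375,215,80,130))],4)
print(bot.get_obs()['eef_pos'],bot.get_obs()['ft_force'])"
```

```text
[ 0.50165221 -0.161518    0.21542205] [-2.78210032  0.01447177 -1.87363842]
```

View pics/a7.png

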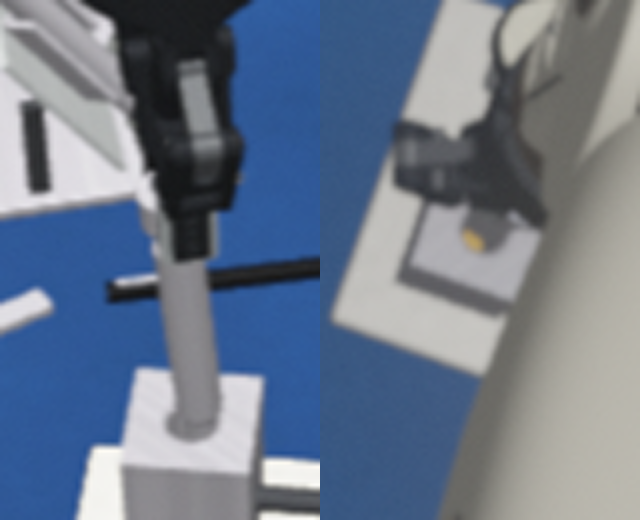

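The punch is nearly upright in the bore mouth: its axis runs from (190,265) to (197,410) in the crop, about 1–2° short, with the tip against the far wall. I'll swing it a little past, back off, then descend while watching the force.

play_rows(motion=[{"translation": [-0.05, 0.2, 0], "roll": 0, "fingers": 1}, {"translation": [-0.05, 0.4, 0], "roll": 0, "fingers": 1}, {"translation": [-0.05, 0.5, 0], "roll": 0, "fingers": 1}, {"translation": [-0.05, 0.5, 0], "roll": 0, "fingers": 1}, {"translation": [-0.05, 0.3, 0], "roll": 0, "fingers": 1}, {"translation": [-0.05, 0.15, 0], "roll": 0, "fingers": 1}, {"translation": [-0.05, 0.15, 0], "roll": 0, "fingers": 1}])

```text
clock: 10.83
eef_pos: [0.5028, -0.1621, 0.2154]
tool_rot: [0.724, 0.69, 0.0, 0.0]
ft_force: [-1.7, -0.4, -3.5]
grip_width: 0.0236
```

play_rows(motion=[{"translation": [0, 0, 0.3], "roll": 0, "fingers": 1}, {"translation": [0, 0, 0.6], "roll": 0, "fingers": 1}, {"translation": [0, 0, 0.9], "roll": 0, "fingers": 1}, {"translation": [0, 0, 0.9], "roll": 0, "fingers": 1}])

```text
clock: 11.17
eef_pos: [0.5025, -0.162, 0.206]
tool_rot: [0.724, 0.69, -0.0, -0.001]
ft_force: [-2.3, 0.7, -2.4]
grip_width: 0.0237
```

play_rows(motion=[{"translation": [0, 0, 0.3], "roll": 0, "fingers": 1}, {"translation": [0, 0, 0.6], "roll": 0, "fingers": 1}, {"translation": [0, 0, 0.6], "roll": 0, "fingers": 1}])

```text
clock: 11.42
eef_pos: [0.5024, -0.162, 0.1996]
tool_rot: [0.724, 0.69, -0.0, -0.001]
ft_force: [-1.9, 1.4, -3.0]
grip_width: 0.0239
```

play_rows(motion=[{"translation": [0, 0, 0.3], "roll": 0, "fingers": 1}, {"translation": [0, 0, 0.6], "roll": 0, "fingers": 1}, {"translation": [0, 0, 0.6], "roll": 0, "fingers": 1}])

```text
clock: 11.67
eef_pos: [0.5025, -0.162, 0.1937]
tool_rot: [0.724, 0.69, -0.0, -0.001]
ft_force: [-1.6, -0.6, -4.0]
grip_width: 0.0241
```

play_rows(motion=[{"translation": [0, 0, 0.3], "roll": 0, "fingers": 1}, {"translation": [0, 0, 0.6], "roll": 0, "fingers": 1}, {"translation": [0, 0, 0.9], "roll": 0, "fingers": 1}, {"translation": [0, 0, 0.9], "roll": 0, "fingers": 1}])

```text
clock: 12.0
eef_pos: [0.5026, -0.162, 0.1848]
tool_rot: [0.724, 0.69, -0.0, -0.001]
ft_force: [-2.6, 1.0, -3.9]
grip_width: 0.0235
```

play_rows(motion=[{"translation": [0, 0, 0.25], "roll": 0, "fingers": 1}, {"translation": [0, 0, 0.5], "roll": 0, "fingers": 1}, {"translation": [0, 0, 0.5], "roll": 0, "fingers": 1}])

```text
clock: 12.25
eef_pos: [0.5027, -0.162, 0.1801]
tool_rot: [0.724, 0.69, -0.0, -0.0]
ft_force: [-1.7, 0.7, -3.7]
grip_width: 0.0236
```

play_rows(motion=[{"translation": [0, 0, 0.2], "roll": 0, "fingers": 1}, {"translation": [0, 0, 0.4], "roll": 0, "fingers": 1}, {"translation": [0, 0, 0.4], "roll": 0, "fingers": 1}])

```text
clock: 12.5
eef_pos: [0.5028, -0.1621, 0.1762]
tool_rot: [0.724, 0.69, -0.0, -0.0]
ft_force: [-2.6, 0.3, -2.2]
grip_width: 0.0231
```

play_rows(motion=[{"translation": [0, 0, 0.15], "roll": 0, "fingers": 1}, {"translation": [0, 0, 0.3], "roll": 0, "fingers": 1}, {"translation": [0, 0, 0.3], "roll": 0, "fingers": 1}])

```text
clock: 12.75
eef_pos: [0.5029, -0.1621, 0.1733]
tool_rot: [0.724, 0.69, -0.0, -0.0]
ft_force: [-1.3, -0.6, -2.3]
grip_width: 0.0235
```

play_rows(motion=[{"translation": [0, 0, 0.15], "roll": 0, "fingers": 1}, {"translation": [0, 0, 0.25], "roll": 0, "fingers": 1}, {"translation": [0, 0, 0.25], "roll": 0, "fingers": 1}])

```text
clock: 13.0
eef_pos: [0.5029, -0.1621, 0.1708]
tool_rot: [0.724, 0.69, -0.0, -0.0]
ft_force: [-2.7, 1.6, -1.7]
grip_width: 0.0239
```

play_rows(motion=[{"translation": [0, 0, 0.1], "roll": 0, "fingers": 1}, {"translation": [0, 0, 0.2], "roll": 0, "fingers": 1}, {"translation": [0, 0, 0.2], "roll": 0, "fingers": 1}])

```text
clock: 13.25
eef_pos: [0.5035, -0.1622, 0.1699]
tool_rot: [0.724, 0.69, 0.0, 0.001]
ft_force: [-2.6, 1.2, 3.7]
grip_width: 0.0237
```

The force turned upward at TCP z = 0.170, which fits the punch sitting on the anvil with its head top at 0.180. Releasing and rising now.

play_rows(motion=[{"translation": [0, 0, 0], "roll": 0, "fingers": 0.2}, {"translation": [0, 0, 0], "roll": 0, "fingers": 0}, {"translation": [0, 0, 0], "roll": 0, "fingers": 0}, {"translation": [0, 0, 0], "roll": 0, "fingers": 0}, {"translation": [0, 0, 0], "roll": 0, "fingers": 0}, {"translation": [0, 0, -1], "roll": 0, "fingers": 0}, {"translation": [0, 0, -2.5], "roll": 0, "fingers": 0}, {"translation": [0, 0, -4], "roll": 0, "fingers": 0}, {"translation": [0, 0, -5], "roll": 0, "fingers": 0}, {"translation": [0, 0, -5], "roll": 0, "fingers": 1}, {"translation": [0, 0, -5], "roll": 0, "fingers": 1}, {"translation": [0, 0, -5], "roll": 0, "fingers": 1}, {"translation": [0, 0, -5], "roll": 0, "fingers": 1}, {"translation": [0, 0, -5], "roll": 0, "fingers": 1}, {"translation": [0, 0, -5], "roll": 0, "fingers": 1}, {"translation": [0, 0, -5], "roll": 0, "fingers": 1}])

```text
clock: 14.58
eef_pos: [0.5027, -0.162, 0.2186]
tool_rot: [0.724, 0.69, -0.0, -0.0]
ft_force: [0.1, 0.5, -0.3]
grip_width: 0.0
```

```bash
python3 -c "
from look import *
look('a8',[('side',(265,215,80,130)),('top',(375,215,80,130))],4)
o=bot.get_obs();print(o['eef_pos'],o['ft_force'],o['grip_width'])"
```

```text
[ 0.5028988  -0.16206283  0.2188364 ] [ 0.61990637 -0.48936158 -0.18611675] 0.00017489472061317396
```

View pics/a8.png

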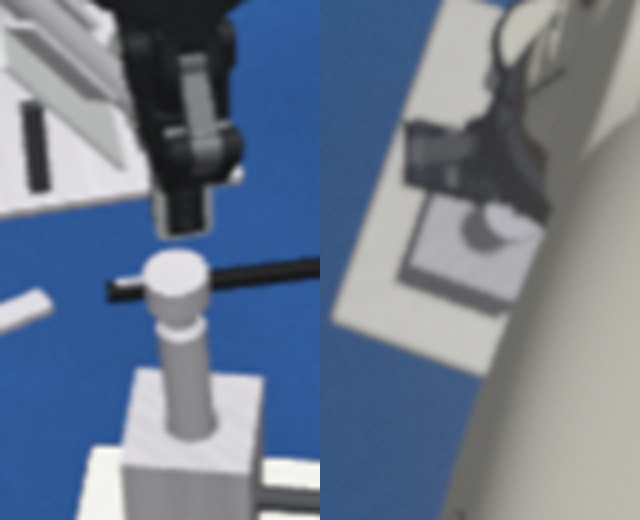

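```bash
python3 - <<'E'
from h import *
np.set_printoptions(precision=4,suppress=True)
K,T=C["side"]["K"],C["side"]["T"]
for q in([.502,-.163,.180],[.502,-.163,.092],[.5029,-.1621,.2048]):
    p=K@(T@np.r_[q,1])[:3];print(q,p[:2]/p[2])
print(plane("side",(265+177/4,215+265/4),.18))
E
```

```text
[0.502, -0.163, 0.18] [310.0987 282.0741]
[0.502, -0.163, 0.092] [311.8179 319.6635]
[0.5029, -0.1621, 0.2048] [309.9954 270.1124]
[ 0.5012 -0.1608  0.18  ]
```

The punch stands free on the anvil: its head top projects to within a pixel of where z = 0.180 should be. The shut fingertips are centred about 25 mm above it. Now I'll descend slowly to touch.

play_rows(motion=[{"translation": [0, -0.1, 0.5], "roll": 0, "fingers": 1}, {"translation": [0, -0.1, 1.0], "roll": 0, "fingers": 1}, {"translation": [0, -0.1, 1.5], "roll": 0, "fingers": 1}, {"translation": [0, -0.1, 1.9], "roll": 0, "fingers": 1}, {"translation": [0, -0.1, 2.1], "roll": 0, "fingers": 1}, {"translation": [0, -0.1, 2.1], "roll": 0, "fingers": 1}])

```text
clock: 15.18
eef_pos: [0.5015, -0.1619, 0.1972]
tool_rot: [0.724, 0.69, -0.0, -0.001]
ft_force: [0.4, -0.3, -0.5]
grip_width: 0.0001
```

play_rows(motion=[{"translation": [0, 0, 0.1], "roll": 0, "fingers": 1}, {"translation": [0, 0, 0.2], "roll": 0, "fingers": 1}, {"translation": [0, 0, 0.3], "roll": 0, "fingers": 1}, {"translation": [0, 0, 0.4], "roll": 0, "fingers": 1}, {"translation": [0, 0, 0.5], "roll": 0, "fingers": 1}, {"translation": [0, 0, 0.5], "roll": 0, "fingers": 1}])

```text
clock: 15.68
eef_pos: [0.5023, -0.1621, 0.1934]
tool_rot: [0.724, 0.69, 0.0, 0.0]
ft_force: [-0.2, 0.3, 1.0]
grip_width: -0.0001
```

play_rows(motion=[{"translation": [0, 0, 0.1], "roll": 0, "fingers": 1}, {"translation": [0, 0, 0.2], "roll": 0, "fingers": 1}, {"translation": [0, 0, 0.2], "roll": 0, "fingers": 1}])

```text
clock: 15.93
eef_pos: [0.5022, -0.1621, 0.1913]
tool_rot: [0.724, 0.69, 0.0, 0.0]
ft_force: [-0.9, 0.3, 2.6]
grip_width: -0.0002
```

play_rows(motion=[{"translation": [0, 0, 0.1], "roll": 0, "fingers": 1}, {"translation": [0, 0, 0.2], "roll": 0, "fingers": 1}, {"translation": [0, 0, 0.2], "roll": 0, "fingers": 1}])

```text
clock: 16.18
eef_pos: [0.502, -0.1621, 0.1891]
tool_rot: [0.724, 0.69, 0.0, 0.0]
ft_force: [0.5, -0.6, 3.8]
grip_width: -0.0003
```

play_rows(motion=[{"translation": [0, 0, 0.1], "roll": 0, "fingers": 1}, {"translation": [0, 0, 0.2], "roll": 0, "fingers": 1}, {"translation": [0, 0, 0.2], "roll": 0, "fingers": 1}])

```text
clock: 16.43
eef_pos: [0.5021, -0.162, 0.1871]
tool_rot: [0.724, 0.69, 0.0, 0.0]
ft_force: [1.1, 1.2, 4.3]
grip_width: 0.0
```

play_rows(motion=[{"translation": [0, 0, 0.1], "roll": 0, "fingers": 1}, {"translation": [0, 0, 0.1], "roll": 0, "fingers": 1}, {"translation": [0, 0, 0.1], "roll": 0, "fingers": 1}])

```text
clock: 16.68
eef_pos: [0.5021, -0.1621, 0.1862]
tool_rot: [0.724, 0.69, 0.0, 0.0]
ft_force: [-0.3, -0.0, 4.7]
grip_width: 0.0006
```

play_rows(motion=[{"translation": [0, 0, 0.1], "roll": 0, "fingers": 1}, {"translation": [0, 0, 0.1], "roll": 0, "fingers": 1}, {"translation": [0, 0, 0.1], "roll": 0, "fingers": 1}])

```text
clock: 16.93
eef_pos: [0.5021, -0.1621, 0.1852]
tool_rot: [0.724, 0.69, 0.0, 0.0]
ft_force: [0.5, 0.0, 5.3]
grip_width: 0.0002
```

play_rows(motion=[{"translation": [0, 0, 0.1], "roll": 0, "fingers": 1}, {"translation": [0, 0, 0.1], "roll": 0, "fingers": 1}, {"translation": [0, 0, 0.1], "roll": 0, "fingers": 1}])

```text
clock: 17.18
eef_pos: [0.5025, -0.1622, 0.1848]
tool_rot: [0.724, 0.69, 0.0, 0.001]
ft_force: [0.4, -0.5, 7.1]
grip_width: 0.0001
```

play_rows(motion=[{"translation": [0, 0, 0.1], "roll": 0, "fingers": 1}, {"translation": [0, 0, 0.1], "roll": 0, "fingers": 1}, {"translation": [0, 0, 0.1], "roll": 0, "fingers": 1}])

```text
clock: 17.43
eef_pos: [0.5031, -0.1624, 0.1847]
tool_rot: [0.724, 0.69, 0.001, 0.002]
ft_force: [0.3, -0.3, 9.5]
grip_width: -0.0003
```

The travel has stopped at z ≈ 0.1847 and the force now rises about 2.4 N per commanded mm, so that is the stop. I'll raise the push towards about 18 N.

play_rows(motion=[{"translation": [0, 0, 0.1], "roll": 0, "fingers": 1}, {"translation": [0, 0, 0.2], "roll": 0, "fingers": 1}, {"translation": [0, 0, 0.2], "roll": 0, "fingers": 1}])

```text
clock: 17.68
eef_pos: [0.5042, -0.1627, 0.1845]
tool_rot: [0.724, 0.69, 0.002, 0.003]
ft_force: [-0.8, 0.8, 17.2]
grip_width: -0.0002
```

play_rows(motion=[{"translation": [0, 0, 0.1], "roll": 0, "fingers": 1}, {"translation": [0, 0, 0.15], "roll": 0, "fingers": 1}, {"translation": [0, 0, 0.15], "roll": 0, "fingers": 1}])

```text
clock: 17.93
eef_pos: [0.5049, -0.163, 0.1844]
tool_rot: [0.724, 0.69, 0.002, 0.004]
ft_force: [-0.9, 0.8, 22.8]
grip_width: 0.0001
```

22.8 N is in range. I'll ease off slightly and hold for about a second.

play_rows(motion=[{"translation": [0, 0, -0.05], "roll": 0, "fingers": 1}, {"translation": [0, 0, -0.05], "roll": 0, "fingers": 1}, {"translation": [0, 0, -0.05], "roll": 0, "fingers": 1}, {"translation": [0, 0, -0.05], "roll": 0, "fingers": 1}, {"translation": [0, 0, -0.05], "roll": 0, "fingers": 1}, {"translation": [0, 0, -0.05], "roll": 0, "fingers": 1}])

```text
clock: 18.43
eef_pos: [0.5047, -0.1629, 0.1844]
tool_rot: [0.724, 0.69, 0.002, 0.004]
ft_force: [-0.6, 0.2, 20.0]
grip_width: -0.0
```

play_rows(motion=[{"translation": [0, 0, 0], "roll": 0, "fingers": 1}, {"translation": [0, 0, 0], "roll": 0, "fingers": 1}, {"translation": [0, 0, 0], "roll": 0, "fingers": 1}, {"translation": [0, 0, 0], "roll": 0, "fingers": 1}, {"translation": [0, 0, 0], "roll": 0, "fingers": 1}, {"translation": [0, 0, 0], "roll": 0, "fingers": 1}])

```text
clock: 18.93
eef_pos: [0.5047, -0.1629, 0.1844]
tool_rot: [0.724, 0.69, 0.002, 0.004]
ft_force: [-1.0, 0.0, 20.0]
grip_width: 0.0001
```

The push held steady at 20.0 N. Now I'll release it smoothly and move up clear.

play_rows(motion=[{"translation": [0, 0, -0.15], "roll": 0, "fingers": 1}, {"translation": [0, 0, -0.3], "roll": 0, "fingers": 1}, {"translation": [0, 0, -0.5], "roll": 0, "fingers": 1}, {"translation": [0, 0, -0.7], "roll": 0, "fingers": 1}, {"translation": [0, 0, -0.9], "roll": 0, "fingers": 1}, {"translation": [0, 0, -1.1], "roll": 0, "fingers": 1}, {"translation": [0, 0, -1.3], "roll": 0, "fingers": 1}, {"translation": [0, 0, -1.5], "roll": 0, "fingers": 1}, {"translation": [0, 0, -1.8], "roll": 0, "fingers": 1}, {"translation": [0, 0, -2.5], "roll": 0, "fingers": 1}, {"translation": [0, 0, -4], "roll": 0, "fingers": 1}, {"translation": [0, 0, -6], "roll": 0, "fingers": 1}, {"translation": [0, 0, -9], "roll": 0, "fingers": 1}, {"translation": [0, 0, -12], "roll": 0, "fingers": 1}, {"translation": [0, 0, -12], "roll": 0, "fingers": 1}, {"translation": [0, 0, -12], "roll": 0, "fingers": 1}])

```text
clock: 20.27
eef_pos: [0.5029, -0.1624, 0.3023]
tool_rot: [0.724, 0.69, 0.001, 0.002]
ft_force: [0.2, 0.2, -0.9]
grip_width: 0.0002
```

```bash
python3 -c "
from look import *
look('a9',[('side',(185,150,225,235)),],3)
o=bot.get_obs();print(o['eef_pos'],o['ft_force'],o['clock'])"
```

```text
[ 0.50203781 -0.16208911  0.30049895] [ 0.20716164  0.19952752 -0.19623773] 20.3167
```

```bash
python3 -c "
import cv2
i=cv2.imread('pics/a9.png');print(i.shape);cv2.imwrite('pics/a9b.png',cv2.resize(i,(574,600)))"
```

```text
(705, 675, 3)
```

View pics/a9b.png

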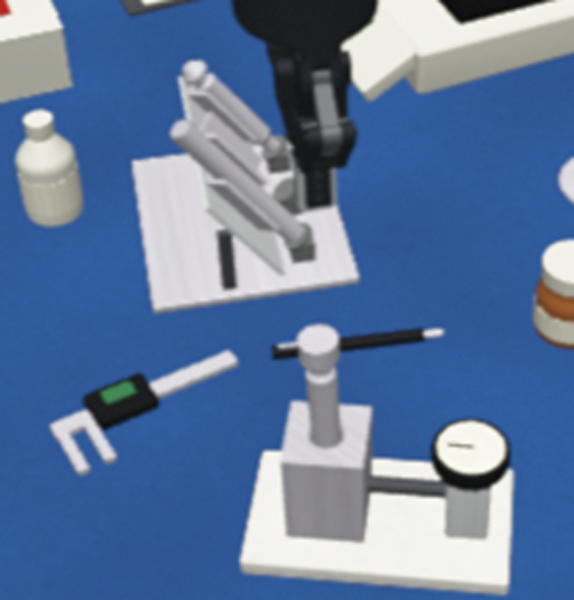

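The punch stands upright in the gauge with its head top at about (310,282) in side, where z = 0.180 should appear, so it has sprung back. The other two rods, caliper, pen, jar and flask haven't moved, and the gripper is clear.

```bash
python3 -c "
from workcell import bot
print(bot.job_done())"
```

```text
the job is handed in; nothing more can be done
None
```

The punch is standing upright in the gauge bore, released, pressed to the stop and sprung back. I handed the job in at about 20 s of the 67 s allowed.

- **Placing:** I took the punch by its head and lifted it out of the rack. The tool can't tilt, so I set the tip in the bore mouth and swung the head upright about it, with about 3 N sideways. I then lowered it onto the anvil and let go.
- **Pressing:** The shut fingertips pressed the head straight down. The stop came about 9 mm down. I held a steady 20.0 N there for about 1 s; the highest reading was 22.8 N, under the 35 N limit.
- **Last checks:** In the final side picture, the head top is where it should be for a seated, sprung-back punch (z = 0.180 m), to within about a pixel. The other two rods are in the rack, nothing else has moved, and the gripper is about 11 cm clear with no contact force.

**What disagreed:**
- The jaws read 24 mm on the 26 mm head.
- One sideways correction above the bore came from misreading the bore's rim as the tip. I undid it before any contact.
- The fingertips crept about 3 mm sideways on the head while pressing.
- After I let go, the punch leaned about 2° within the bore's clearance.

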